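# Present a nut at the weld-nut feeder

## Task

Get the weld-nut feeder to present its nut: first slide its flat cover fully shut over the nut hopper, then pull the spring-return slide out by its handle until the slide's front edge stands level with the pointer of the rider beside it, with the nut still in its pocket. The slide springs back if let go, so finish while holding the handle there; leave the pieces of steel lying round the feeder where they are.

Things in the scene. Friction and masses are not known exactly. Their poses are not given: they have to be found in the camera images.
- feeder: weld-nut feeder, metal, fixed. Origin on the bench under its hopper's middle; x points from the slide's handle to the hopper (slide pulls to -x), y left, z up. Base: x -207 to 63 mm, y -150 to 66 mm under hopper and rails, +-52 mm under the slide. Hopper: box 110 x 100 mm, rim 58 mm high. Two cover rails (x = +-59 mm, y -140 to 56 mm) and end stops reach 67 mm above the bench
- cover (a joint): how far the hopper's cover is open, m: 0 fully shut against its end stop, 0.088 fully open. The cover, a flat plate 110 x 100 x 4 mm, slides along the feeder's y in its rails, opens to -y, shuts to +y; about 2 N of friction, stays where it is left. Its top is 62 mm above the bench
- cover_tab (a point): middle of the upright tab on the cover, 86 mm above the bench, where it can be pinched or pushed: a fin 12 mm thick along the feeder's y, 36 mm wide along its x, standing from the cover (a low pad at its foot ends 65 mm above the bench) up to 100 mm. Axes as the feeder's
- slide (a joint): how far the slide is pulled out of the feeder, in m: 0 home, 0.10 at its far stop. It pulls to the feeder's -x against a spring: about 5 N at home, growing by 1.2 N a cm; let go, it springs home
- slide_handle (a point): middle of the slide's pull handle, 100 mm above the bench: a bar 52 mm long along the feeder's y, 14 mm thick along x, 20 mm high (90 to 110 mm above the bench), on two thin posts, to be gripped from above across its 14 mm. At home it is 95 mm from the feeder's origin to -x. Axes as the feeder's
- slide_edge (a point): middle of the front edge of the slide, a flat aluminium bar 36 mm wide whose top lies 28 mm above the bench. The edge is 20 mm in front (-x) of the handle's middle and moves with it. Axes as the feeder's
- mark (a point): tip of the pointer of the rider, a small block 16 x 22 mm with a thumbscrew, 49 mm high, fixed on a bar to the left (+y) of the slide; the tip is 31 mm above the bench, over the slide's left side. The front edge is level with it when both have the same x in the feeder's frame; it lies 40 to 70 mm in front (-x) of the edge's home
- pocket (a point): middle of the floor of the square pocket in the slide that holds the nut, 85 mm behind (+x of) the slide's front edge; moves with the slide
- nut: loose hex nut 19 x 21 x 10 mm lying in the slide's pocket (26 x 26 mm, 12 mm deep), under the hopper at the start; origin under its centre
- box_tube: bystander: offcut of square steel tube 30 x 60 x 30 mm, lying to the right of the feeder; origin under its centre
- gusset: bystander: triangular steel plate 65 x 65 x 6 mm lying to the left of the slide; origin under its middle
- flat_bar: bystander: flat steel bar 30 x 100 x 6 mm lying behind the feeder; origin under its centre

How it is judged:
By the outcome, as a careful person would: the job done as asked, in the order asked, and still so for the second after the job is handed in, while the arm keeps its last pose, push and grip.
It also fails if it takes over 43 s, if anything falls off the work surface, if the arm or the gripper's body presses on something with over 40 N, if the wrist force passes 120 N, or if a joint passes its speed limit or range.

## Robot

A 6-joint arm with a two-finger parallel gripper is mounted at the origin on a cart in front of the work surface, level with it; the furniture and walls round the work are solid. World frame = base frame: x ahead of the robot, y to its left, z up, the work surface at z = 0. Lengths are in m, angles in rad, forces in N, time in s.
With the tool pointing down it reaches from about 0.3 to 0.875 m from the base axis. Payload 6.4 kg.
Tool frame: the origin (TCP) lies between the finger pads; the fingertips stand 22 mm ahead of it and the grasp point (between the pads) lies 3 mm ahead of it (r.tip_extent is the distance from the TCP to the fingertips, in m); z points along the fingers, y is the direction in which the jaws open and shut (so a half turn about z gives the same grasp; the last joint's range is limited). The gripper opens to 88 mm and grips with 3 to 60 N. Pads are 18 mm wide; open, the fingers measure 123 mm over their backs; the gripper's body (75 mm by 187 mm) begins 45 mm behind the grasp point.
Start: joints at [1.11, 0.181, 1.607, -0, 1.354, -0.206], TCP at [0.145, 0.556, 0.261] pointing down, gripper open.
Joint ranges: [-2.99, 2.99], [-0.89, 2.07], [0.3, 2.58], [-1.14, 4.28], [0, 2.63], [-3.12, 3.12]. Speed limits (rad/s): [2.57, 2.57, 3.01, 3.14, 3.14, 3.14].

## Interface

Orientations are given as a unit quaternion [x, y, z, w].
In Python, from workcell import monitor, eyes, r gives the robot as it stands.
- The arm moves only by the tool step_arm, never from a script. Its argument "moves" is a list of rows, each a list of 7 numbers: the shift along the world's x, y, z in cm, then the turn, a rotation vector about the world's x, y, z in degrees, then the opening, from 0 (shut) to 1 (fully open). A call has 1 to 5 rows; each row shifts and turns the commanded pose from where the row before left it; what a row does not reach is not made up. A row lasts 1/12 s, in which the tool goes at most 41.7 mm and 7.16 degrees, less where a joint would pass 70% of its speed; a pose out of reach is approached as far as the arm can. A call with a gripper value outside its range is refused whole. The fingers move at their own pace and stop on an object; the grip force is fixed at half the most. Time passes only in rows, so rows that do not move let the fingers close. It gives the time, the measured TCP pose, the force and the opening at its end, in the units of the state.
- monitor.state(): the state, without advancing time (a new reading comes with each control period).
- eyes.grab_frame(name): name is "scene" or "top" or "wrist"; returns the picture (400x640x3 uint8, red, green, blue); there is no depth.
- eyes.calibration(name): a dict with "mtx" (3x3 intrinsics, pixels), "T" (4x4, takes a point from camera to world coordinates); the wrist camera has in their place "hand_eye" (4x4, takes a point from camera to tool coordinates, whose origin is the TCP and whose axes are the flange's). Camera axes: x right, y down, z forward; pixel columns grow to the right and rows downward; lengths in m; the calibration is good to about 2 mm. A picture is of the moment at which its call begins: read the wrist's pose just before it. calibration takes no time and is no camera call.
- r.finish_job(): hands the job in, once; it reports no verdict.
The state is a dict: "time": time; "joints": joint angles; "qd": joint speeds; "joint_torque": joint torques, N m; "position": TCP position; "tool_rot": TCP orientation; "contact_force": force on the tool from outside, world axes, zero at the start; "moment": the same for the moment, N m; "finger_gap": opening from 0.0 (shut) to 1.0 (fully open).
Only numpy, scipy, OpenCV 4.12 (cv2) and the standard library are available. Lean on these libraries where they do the work, as an engineer would, in place of code of your own. Each camera call takes 0.05 s, during which the arm holds its last target.

## Working session

There is one attempt and no reset: what is moved stays moved. The work goes in short steps, Python scripts to look and compute and a tool call to move; the robot and the scene stay as the last step left them, time stands still between calls to the robot, and variables do not carry over. Pictures are saved under pics/ and viewed, and the job is handed in when it is done.

Besides the shell and the picture viewer there is one more tool, called after ">>>" as name(argument=value, ...) on one line, values as JSON. step_arm: Moves the arm, as the interface text tells. Its arguments: {"type":"object","properties":{"moves":{"type":"array"}},"required":["moves"]}

```bash
mkdir -p pics; ls; python3 - <<'E'
from workcell import monitor, eyes, r
import cv2
print(monitor.state())
for n in ["scene","top"]:
    c=eyes.calibration(n); print(n,c)
    cv2.imwrite(f"pics/{n}0.png",eyes.grab_frame(n)[:,:,::-1])
print(eyes.calibration("wrist"))
E
```

```text
pics
{'time': 0.0, 'joints': array([ 1.10970934e+00,  1.81542312e-01,  1.60798885e+00, -9.48220024e-06,
        1.35380394e+00, -2.06298176e-01]), 'qd': array([ 0.00163749,  0.00057359,  0.00060996,  0.00137634, -0.00118906,
       -0.00049154]), 'joint_torque': array([-6.64168638e-04, -4.33898020e+01, -3.41830337e+01,  6.99842675e-02,
        3.88655858e-02, -2.04047733e-04]), 'position': array([0.14468344, 0.5559884 , 0.25981865]), 'tool_rot': array([ 1.27049032e-01,  9.91896055e-01, -8.24684195e-04, -2.80982382e-04]), 'contact_force': array([0.08365841, 0.69087801, 0.38092283]), 'moment': array([ 0.00393751, -0.02501978, -0.01881627]), 'finger_gap': 1.0015983255880454}
scene {'mtx': array([[465.82597389,   0.        , 314.19185692],
       [  0.        , 465.82597389, 203.23099175],
       [  0.        ,   0.        ,   1.        ]]), 'T': array([[-0.54597169, -0.58223629,  0.60242495,  0.03986622],
       [-0.83765634,  0.39284186, -0.37948273,  0.19436271],
       [-0.01570912, -0.7118119 , -0.70219445,  0.73004364],
       [ 0.        ,  0.        ,  0.        ,  1.        ]])}
[... 235 characters left out ...]
      [-0.99970799, -0.01897281,  0.01496549, -0.15153195],
       [-0.01243087, -0.12730473, -0.99178575,  1.13033136],
       [ 0.        ,  0.        ,  0.        ,  1.        ]])}
{'mtx': array([[321.96857532,   0.        , 317.95553497],
       [  0.        , 321.96857532, 196.37524746],
       [  0.        ,   0.        ,   1.        ]]), 'hand_eye': array([[ 4.88358423e-04, -9.57954964e-01, -2.86918190e-01,
         7.38703421e-02],
       [ 9.99999859e-01,  5.27587498e-04, -5.94131314e-05,
        -6.15741298e-04],
       [ 2.08289554e-04, -2.86918120e-01,  9.57955087e-01,
        -1.23600137e-01],
       [ 0.00000000e+00,  0.00000000e+00,  0.00000000e+00,
         1.00000000e+00]])}
```

View pics/scene0.png

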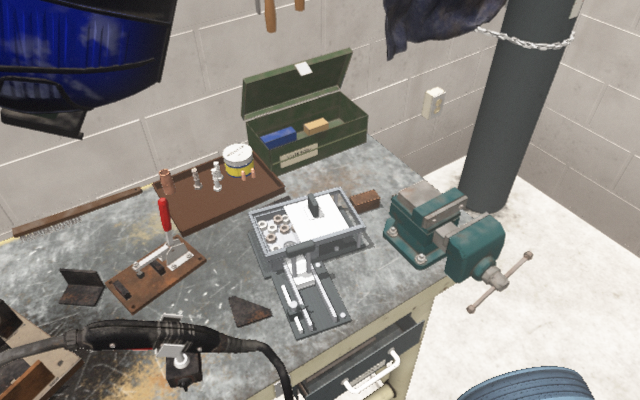

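View pics/top0.png

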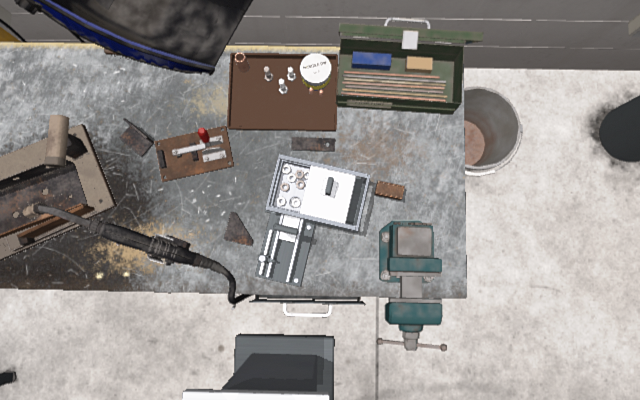

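The feeder is near (315,205) in the top view and (305,250) in the scene view, with the cover partly open to the right. I'll zoom in.

```bash
python3 - <<'E'
import cv2
a=cv2.imread("pics/top0.png")[140:300,225:425]; cv2.imwrite("pics/topz.png",cv2.resize(a,None,fx=4,fy=3.75*4/3.75,interpolation=cv2.INTER_CUBIC)[:600])
a=cv2.imread("pics/scene0.png")[175:345,220:400]; cv2.imwrite("pics/scenez.png",cv2.resize(a,None,fx=3.5,fy=3.5,interpolation=cv2.INTER_CUBIC))
E
```

```text
(no output)
```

View pics/topz.png

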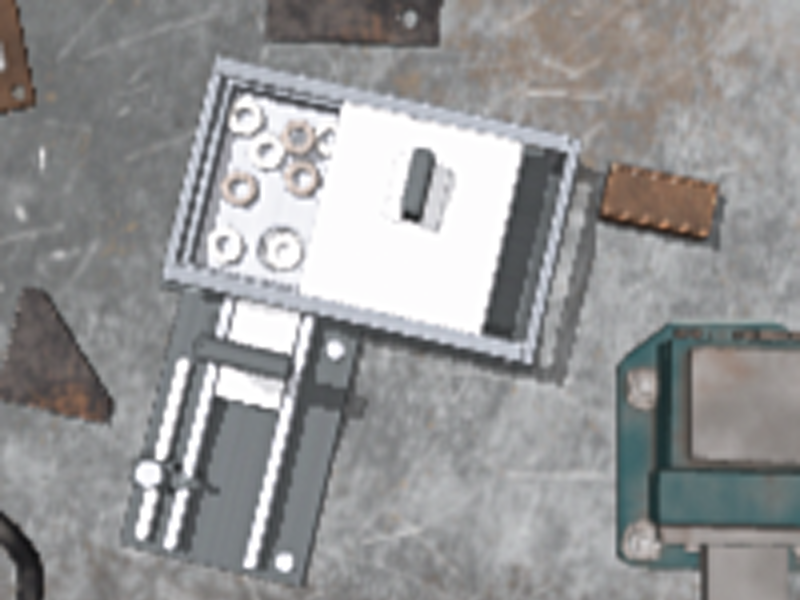

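View pics/scenez.png

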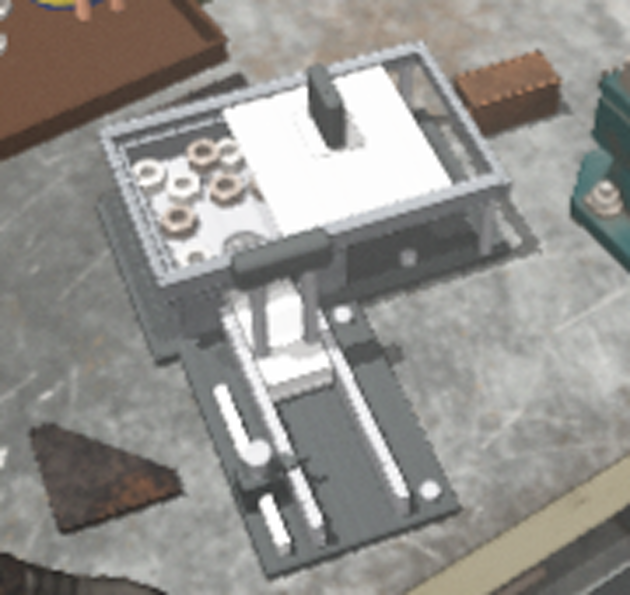

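```bash
cat > h.py <<'E'
import numpy as np, cv2
from workcell import monitor, eyes, r
def ray(cal,T,px,z):
    K=cal["mtx"]; d=T[:3,:3]@np.linalg.inv(K)@np.array([px[0],px[1],1.]); o=T[:3,3]
    return o+d*(z-o[2])/d[2]
def proj(cal,T,P):
    q=np.linalg.inv(T)@np.append(P,1); q=cal["mtx"]@q[:3]; return q[:2]/q[2]
E
python3 - <<'E'
from h import *
ct=eyes.calibration("top"); cs=eyes.calibration("scene")
t=lambda x,y,z: ray(ct,ct["T"],(x/4+225-.375,y/4+140-.375),z)
s=lambda x,y,z: ray(cs,cs["T"],(x/3.5+220-.36,y/3.5+175-.36),z)
c=[t(*p,.067) for p in[(220,60),(578,143),(530,357),(168,275)]]
c2=[s(*p,.067) for p in[(103,130),(423,43),(508,183),(163,280)]]
for a,b in zip(c,c2):print(a.round(4),b.round(4))
for k in (c,c2):
  k=np.array(k)
  print(np.linalg.norm(k-np.roll(k,-1,0),axis=1), [np.degrees(np.arctan2(*(v[[1,0]]))) for v in (k[0]-k[3],k[1]-k[2],k[0]-k[1],k[3]-k[2])])
print("tab top", [t(*p,.1)[:2].round(4) for p in[(413,150),(432,152),(423,220),(404,216)]])
print("tab top s", [s(*p,.1)[:2].round(4) for p in[(310,68),(322,66),(345,138),(330,140)]])
print("handle t",[t(*p,.11)[:2].round(4) for p in[(200,340),(290,358),(288,375),(197,358)]])
print("handle s",[s(*p,.11)[:2].round(4) for p in[(233,265),(325,235)]])
print("slide edge", [t(*p,.028)[:2].round(4) for p in[(217,393),(279,408)]],[s(*p,.028)[:2].round(4) for p in[(272,385),(332,372)]])
print("rider ptr",t(213,490,.031)[:2],s(300,462,.031)[:2])
print("thumb",t(148,473,.049)[:2],s(258,453,.049)[:2])
E
```

```text
[ 0.6616 -0.0428  0.067 ] [ 0.6611 -0.0429  0.067 ]
[ 0.6197 -0.2364  0.067 ] [ 0.6186 -0.2363  0.067 ]
[ 0.5045 -0.212   0.067 ] [ 0.4999 -0.2092  0.067 ]
[ 0.5444 -0.0187  0.067 ] [ 0.5457 -0.0183  0.067 ]
[0.19802418 0.11782575 0.19733018 0.11972969] [np.float64(-11.600657172844853), np.float64(-11.932703068822775), np.float64(77.78808846544092), np.float64(78.33934441894587)]
[0.19804514 0.12179287 0.19636104 0.11796159] [np.float64(-12.058139770232291), np.float64(-12.877765688252873), np.float64(77.63033065175628), np.float64(76.51322800864284)]
tab top [array([ 0.6087, -0.1481]), array([ 0.6078, -0.158 ]), array([ 0.572, -0.154]), array([ 0.5739, -0.1441])]
tab top s [array([ 0.6085, -0.1504]), array([ 0.6061, -0.1569]), array([ 0.5518, -0.1365]), array([ 0.5551, -0.129 ])]
handle t [array([ 0.5069, -0.0416]), array([ 0.4986, -0.0877]), array([ 0.49  , -0.0869]), array([ 0.4977, -0.0404])]
handle s [array([ 0.502 , -0.0377]), array([ 0.493 , -0.0858])]
slide edge [array([ 0.484, -0.043]), array([ 0.4765, -0.0773])] [array([ 0.4822, -0.0441]), array([ 0.4717, -0.0746])]
rider ptr [ 0.43119361 -0.04280188] [ 0.43294131 -0.03031635]
thumb [ 0.43951262 -0.00946767] [ 0.43851358 -0.01018931]
```

>>> step_arm(moves=[[1.8,-3.0,0,0,0,-3.5,0],[1.8,-3.0,0,0,0,-3.5,0],[1.8,-3.0,0,0,0,-3.5,0],[1.8,-3.0,0,0,0,-3.5,0],[1.8,-3.0,0,0,0,-3.5,0]])

```text
time: 0.52
position: [0.2351, 0.4049, 0.2603]
tool_rot: [0.278, 0.961, -0.0, -0.0]
contact_force: [1.5, -0.3, -0.3]
finger_gap: 0.646
```

>>> step_arm(moves=[[1.8,-3.0,0,0,0,-3.5,0],[1.8,-3.0,0,0,0,-3.5,0],[1.8,-3.0,0,0,0,-3.5,0],[1.8,-3.0,0,0,0,-3.5,0],[1.8,-3.0,0,0,0,-3.5,0]])

```text
time: 0.93
position: [0.3252, 0.2549, 0.2606]
tool_rot: [0.421, 0.907, -0.0, -0.0]
contact_force: [0.9, -0.0, -0.3]
finger_gap: 0.269
```

>>> step_arm(moves=[[1.8,-3.0,0,0,0,-3.5,0],[1.8,-3.0,0,0,0,-3.5,0],[1.8,-3.0,0,0,0,-3.5,0],[1.8,-3.0,0,0,0,-3.5,0],[1.8,-3.0,0,0,0,-3.5,0]])

```text
time: 1.35
position: [0.4153, 0.1048, 0.2606]
tool_rot: [0.554, 0.833, 0.0, -0.0]
contact_force: [0.9, -0.8, 0.1]
finger_gap: 0.009
```

>>> step_arm(moves=[[1.8,-3.0,0,0,0,-3.5,0],[1.8,-3.0,0,0,0,-3.5,0],[1.8,-3.0,0,0,0,-3.5,0],[1.8,-3.0,0,0,0,-3.5,0],[1.8,-3.0,0,0,0,-3.5,0]])

```text
time: 1.77
position: [0.5053, -0.0453, 0.2603]
tool_rot: [0.674, 0.738, -0.0, -0.0]
contact_force: [0.7, 0.1, 0.5]
finger_gap: 0.003
```

```bash
python3 - <<'E'
from h import *
print(monitor.state()["position"],monitor.state()["tool_rot"])
cv2.imwrite("pics/w1.png",eyes.grab_frame("wrist")[:,:,::-1])
E
```

```text
[ 0.50526567 -0.04525003  0.26034109] [ 6.74281061e-01  7.38474749e-01 -1.01004289e-04 -2.93191661e-04]
```

View pics/w1.png

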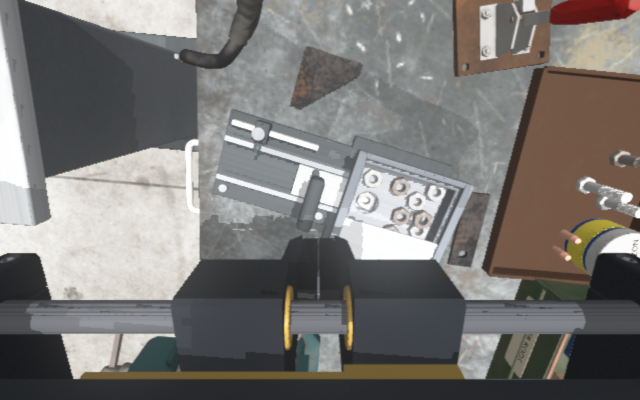

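The wrist view shows the feeder with its rider at about (260,133), the handle at (312,203) and an open hopper edge. I'll move to the pre-push pose, to the right of the tab.

>>> step_arm(moves=[[1.6,-2.7,0,0,0,-3.5,0],[1.6,-2.7,0,0,0,-3.5,0],[1.6,-2.7,0,0,0,-3.5,0],[1.6,-2.7,0,0,0,-3.5,0],[1.4,-2.8,0,0,0,-3.5,0]])

```text
time: 2.23
position: [0.5834, -0.1805, 0.2601]
tool_rot: [0.778, 0.628, -0.0, -0.0]
contact_force: [0.3, 0.9, -0.1]
finger_gap: 0.006
```

>>> step_arm(moves=[[0,0,-3.5,0,0,0,0],[0,0,-3.5,0,0,0,0],[0,0,-2.0,0,0,0,0],[0,0,0,0,0,0,0]])

```text
time: 2.57
position: [0.5794, -0.1779, 0.1645]
tool_rot: [0.778, 0.629, -0.002, -0.005]
contact_force: [-0.7, 0.9, -0.7]
finger_gap: 0.006
```

```bash
python3 - <<'E'
from h import *
s=monitor.state();print(s["position"],s["tool_rot"],s["joints"])
cv2.imwrite("pics/t2.png",cv2.resize(eyes.grab_frame("top")[140:300,225:425,::-1],None,fx=3.5,fy=3.5))
cv2.imwrite("pics/s2.png",cv2.resize(eyes.grab_frame("scene")[130:300,220:400,::-1],None,fx=3.5,fy=3.5))
E
```

```text
[ 0.57943252 -0.17788505  0.1644887 ] [ 0.77775892  0.62853914 -0.00212785 -0.00500738] [-4.93437996e-01  3.53758447e-01  1.59766684e+00 -4.84154827e-05
  1.20104880e+00 -2.81994929e-01]
```

View pics/t2.png

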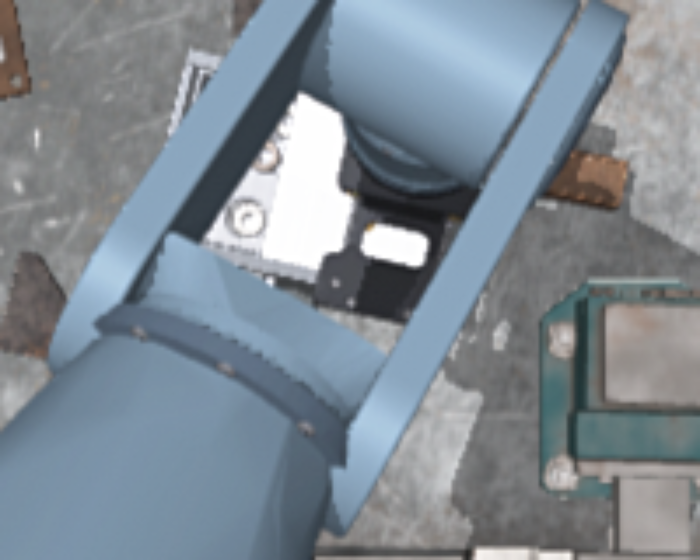

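View pics/s2.png

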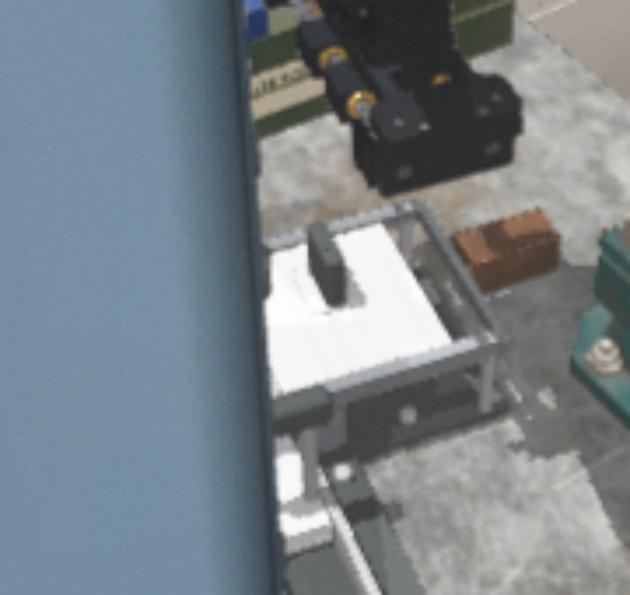

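>>> step_arm(moves=[[0.4,-0.4,-2.0,0,0,0,0],[0,0,-2.0,0,0,0,0],[0,0,0,0,0,0,0]])

```text
time: 2.92
position: [0.5863, -0.1831, 0.1297]
tool_rot: [0.778, 0.629, -0.0, -0.001]
contact_force: [-0.7, 0.2, -0.4]
finger_gap: 0.009
```

```bash
python3 - <<'E'
from h import *
from scipy.spatial.transform import Rotation as R
s=monitor.state();print(s["position"],R.from_quat(s["tool_rot"]).as_matrix().round(4),s["contact_force"])
cv2.imwrite("pics/s3.png",cv2.resize(eyes.grab_frame("scene")[130:300,220:400,::-1],None,fx=3.5,fy=3.5))
cv2.imwrite("pics/w3.png",eyes.grab_frame("wrist")[:,:,::-1])
E
```

```text
[ 0.5863358  -0.1830814   0.12968227] [[ 2.093e-01  9.778e-01 -1.700e-03]
 [ 9.778e-01 -2.093e-01  9.000e-04]
 [ 5.000e-04 -1.900e-03 -1.000e+00]] [-0.67977565  0.24997408 -0.42839213]
```

View pics/s3.png

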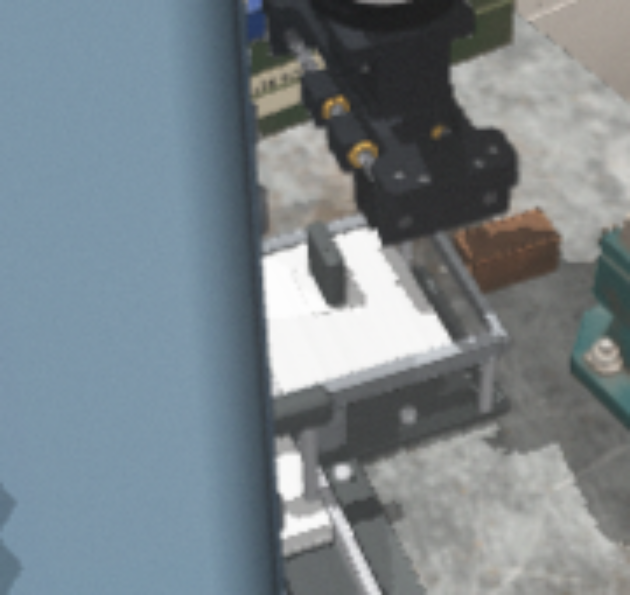

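View pics/w3.png

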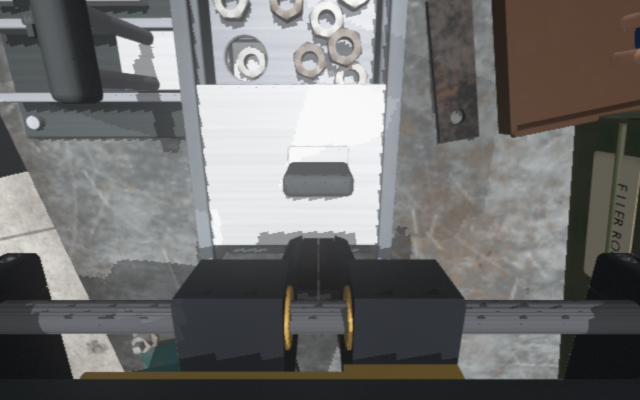

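The tab is centred at (318,180) in front of the shut fingers, and the rails are aligned with the picture. Next I'll lower beside the tab.

>>> step_arm(moves=[[0,0,-1.6,0,0,0,0],[0,0,-1.6,0,0,0,0],[0,0,0,0,0,0,0],[0,0,0,0,0,0,0]])

```text
time: 3.35
position: [0.5874, -0.1836, 0.1002]
tool_rot: [0.778, 0.629, 0.0, 0.0]
contact_force: [0.6, -0.0, -0.1]
finger_gap: 0.005
```

>>> step_arm(moves=[[0.2,1.0,0,0,0,0,0],[0.2,1.0,0,0,0,0,0],[0,0,0,0,0,0,0]])

```text
time: 3.6
position: [0.5921, -0.1619, 0.1003]
tool_rot: [0.777, 0.629, 0.001, 0.001]
contact_force: [-0.3, 0.0, 0.4]
finger_gap: 0.004
```

>>> step_arm(moves=[[0.2,1.0,0,0,0,0,0],[0.2,1.0,0,0,0,0,0],[0.2,1.0,0,0,0,0,0],[0.2,1.0,0,0,0,0,0]])

```text
time: 3.93
position: [0.5994, -0.1226, 0.099]
tool_rot: [0.778, 0.629, 0.0, 0.0]
contact_force: [0.6, -2.2, 1.0]
finger_gap: 0.004
```

```bash
python3 - <<'E'
from h import *
s=monitor.state();print(s["position"],s["contact_force"])
cv2.imwrite("pics/w4.png",eyes.grab_frame("wrist")[:,:,::-1])
E
```

```text
[ 0.59938343 -0.12257949  0.09904039] [ 0.5635251  -2.16918469  1.00579207]
```

View pics/w4.png

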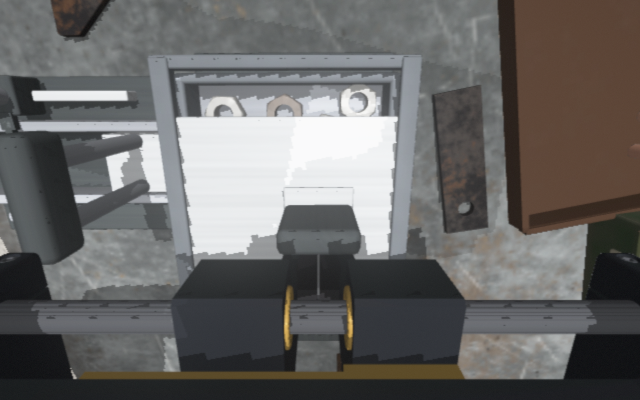

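The cover is moving with the tab; its edge is at row 117 and the end stop near row 72, so roughly 20–25 mm is left.

>>> step_arm(moves=[[0.2,1.0,0,0,0,0,0],[0.2,0.6,0,0,0,0,0],[0,0,0,0,0,0,0]])

```text
time: 4.23
position: [0.6028, -0.1058, 0.0983]
tool_rot: [0.777, 0.629, -0.0, -0.001]
contact_force: [-0.3, 0.0, -0.1]
finger_gap: 0.002
```

>>> step_arm(moves=[[0.1,0.3,0,0,0,0,0],[0.1,0.3,0,0,0,0,0],[0,0,0,0,0,0,0]])

```text
time: 4.48
position: [0.6041, -0.1025, 0.0983]
tool_rot: [0.778, 0.629, -0.001, -0.0]
contact_force: [-3.7, -5.9, 0.9]
finger_gap: 0.006
```

>>> step_arm(moves=[[0.1,0.3,0,0,0,0,0],[0,0,0,0,0,0,0],[0,0,0,0,0,0,0]])

```text
time: 4.73
position: [0.6042, -0.1023, 0.0983]
tool_rot: [0.778, 0.628, -0.003, 0.001]
contact_force: [-9.6, -14.8, 1.6]
finger_gap: 0.004
```

```bash
python3 - <<'E'
from h import *
s=monitor.state();print(s["position"],s["contact_force"])
cv2.imwrite("pics/w5.png",eyes.grab_frame("wrist")[:,:,::-1])
E
```

```text
[ 0.60416732 -0.10227057  0.09830382] [ -9.61092421 -14.76559539   1.62227178]
```

View pics/w5.png

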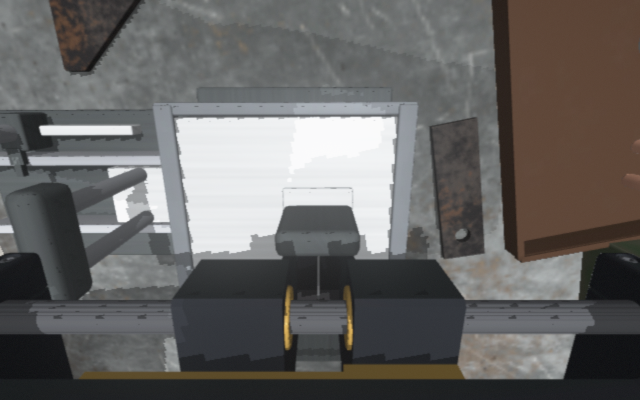

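The cover now meets the end stop: the edges line up all the way and the force rose to about 17 N with no motion. I'll back off, rise and go over the handle.

>>> step_arm(moves=[[-0.3,-1.2,0,0,0,0,0],[-0.2,-1.0,0,0,0,0,0],[0,0,3.0,0,0,0,0],[0,0,3.0,0,0,0,0],[0,0,1.5,0,0,0,0.5]])

```text
time: 5.2
position: [0.6022, -0.1216, 0.177]
tool_rot: [0.778, 0.628, 0.001, 0.001]
contact_force: [0.1, -0.5, 0.1]
finger_gap: 0.059
```

>>> step_arm(moves=[[-2.5,1.3,0,0,0,0,0.5],[-2.5,1.3,0,0,0,0,0.5],[-2.5,1.3,0,0,0,0,0.5],[-2.5,1.3,0,0,0,0,0.5],[0,0,0,0,0,0,0.5]])

```text
time: 5.62
position: [0.4966, -0.066, 0.1725]
tool_rot: [0.777, 0.629, -0.001, -0.002]
contact_force: [-0.6, 0.6, -0.0]
finger_gap: 0.436
```

```bash
python3 - <<'E'
from h import *
s=monitor.state();print(s["position"],s["tool_rot"],s["contact_force"],s["finger_gap"])
cv2.imwrite("pics/w6.png",eyes.grab_frame("wrist")[:,:,::-1])
E
```

```text
[ 0.49662389 -0.06602874  0.17249878] [ 0.77741418  0.62898397 -0.00085507 -0.00237118] [-0.63249775  0.59907478 -0.00870207] 0.4362038885893283
```

View pics/w6.png

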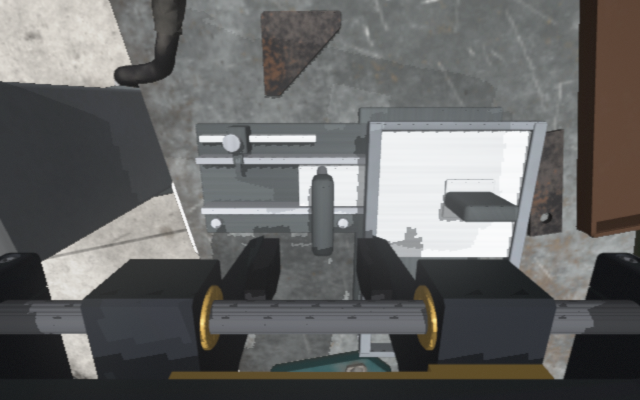

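The shut cover is visible, the handle is at column 322 between the fingers, the slide edge is at column 299 and the rider's pointer is near (240,170). I'll zoom in and measure.

```bash
python3 - <<'E'
import cv2
a=cv2.imread("pics/w6.png")[110:270,190:390]; cv2.imwrite("pics/w6z.png",cv2.resize(a,None,fx=4,fy=3.75,interpolation=cv2.INTER_CUBIC))
E
```

```text
(no output)
```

View pics/w6z.png

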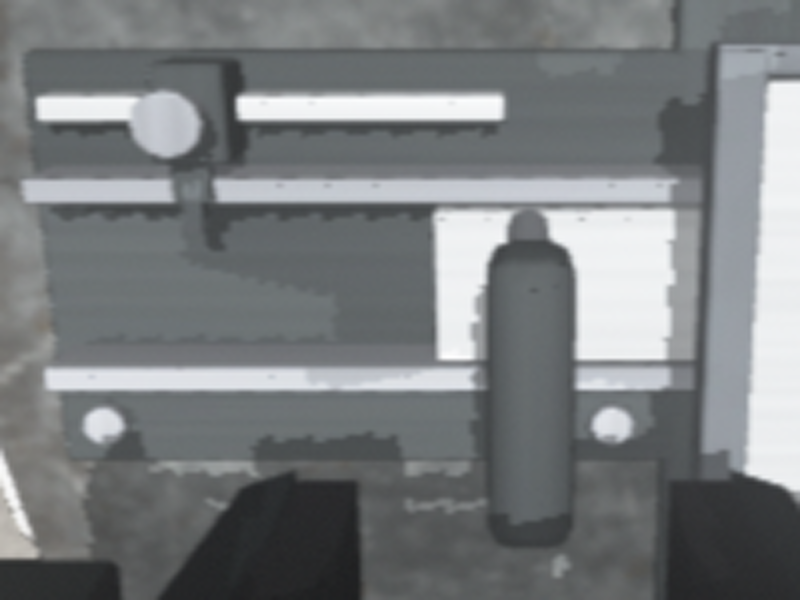

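```bash
cat >> h.py <<'E'
from scipy.spatial.transform import Rotation as Rn
cw=eyes.calibration("wrist")
YAW=np.radians(-12.1)
def wT(p,q):
    T=np.eye(4);T[:3,:3]=Rn.from_quat(q).as_matrix();T[:3,3]=p
    return T@cw["hand_eye"]
O=np.array([.5908,-.0861])
def feed(P): return np.array([[np.cos(YAW),np.sin(YAW)],[-np.sin(YAW),np.cos(YAW)]])@(P[:2]-O)
E
python3 - <<'E'
from h import *
T=wT([0.49662389,-0.06602874,0.17249878],[0.77741418,0.62898397,-0.00085507,-0.00237118])
w=lambda x,y,z: feed(ray(cw,T,(x/4+190-.375,y/3.75+110-.37),z)).round(4)
print("edge",w(436,220,.028),w(437,350,.028))
print("tip",w(190,245,.031),w(205,245,.031))
print("ptr root",w(176,190,.031),w(210,190,.031))
print("handle",w(490,300,.11),w(574,300,.11),w(530,240,.11),w(530,520,.11))
a=cv2.imread("pics/w6.png")[145:185,215:265]; cv2.imwrite("pics/w6y.png",cv2.resize(a,None,fx=14,fy=14,interpolation=cv2.INTER_NEAREST))
E
```

```text
edge [-0.1132  0.018 ] [-0.1135 -0.0129]
tip [-0.165   0.0127] [-0.1618  0.0128]
ptr root [-0.167   0.0252] [-0.16    0.0253]
handle [-0.0999  0.0219] [-0.0873  0.0219] [-0.0939  0.0317] [-0.0937 -0.0167]
```

View pics/w6y.png

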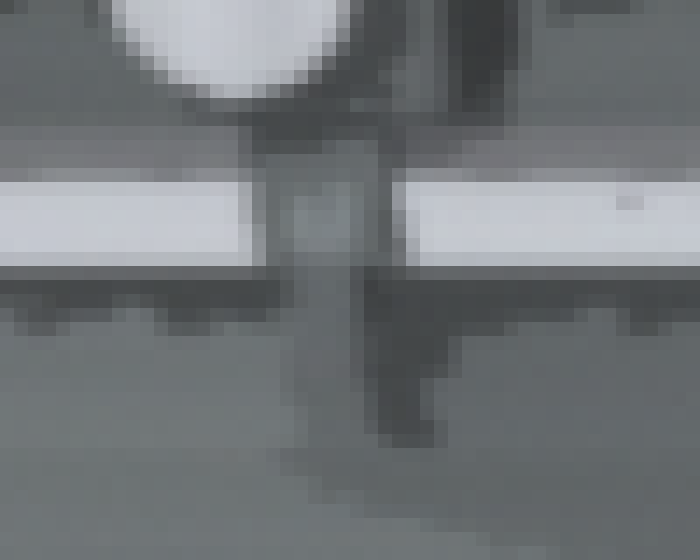

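>>> step_arm(moves=[[0.3,0.2,-2.5,0,0,0,0.5],[0,0,-2.5,0,0,0,0.5],[0,0,-2.0,0,0,0,0.5],[0,0,0,0,0,0,0.5],[0,0,0,0,0,0,0.5]])

```text
time: 6.08
position: [0.5041, -0.0669, 0.1032]
tool_rot: [0.778, 0.628, -0.0, -0.001]
contact_force: [0.8, 0.6, 0.1]
finger_gap: 0.5
```

```bash
python3 - <<'E'
from h import *
s=monitor.state();print(s["position"],s["tool_rot"],s["contact_force"],s["finger_gap"])
cv2.imwrite("pics/w7.png",eyes.grab_frame("wrist")[:,:,::-1])
E
```

```text
[ 0.50414482 -0.06692358  0.10316029] [ 7.77861041e-01  6.28435727e-01 -3.42194100e-04 -7.88191614e-04] [0.75421727 0.59469808 0.12276716] 0.4996712405634711
```

View pics/w7.png

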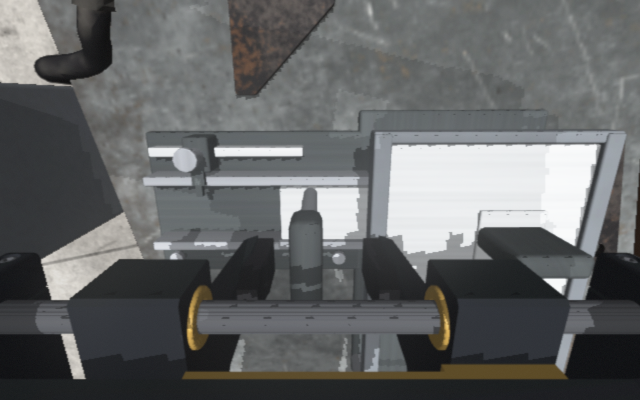

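The handle (column 306) sits a few mm off the finger midline (318). I'll shift and close.

>>> step_arm(moves=[[-0.4,0.1,0,0,0,0,0.5],[0,0,0,0,0,0,0.3],[0,0,0,0,0,0,0.0],[0,0,0,0,0,0,0],[0,0,0,0,0,0,0]])

```text
time: 6.55
position: [0.5003, -0.0657, 0.1043]
tool_rot: [0.778, 0.629, 0.0, 0.001]
contact_force: [-0.6, 0.3, 0.4]
finger_gap: 0.223
```

>>> step_arm(moves=[[0,0,0,0,0,0,0],[0,0,0,0,0,0,0]])

```text
time: 6.72
position: [0.4993, -0.0654, 0.104]
tool_rot: [0.778, 0.629, -0.001, -0.001]
contact_force: [-5.1, 0.5, 6.3]
finger_gap: 0.155
```

```bash
python3 - <<'E'
from h import *
s=monitor.state();print(s["position"],s["tool_rot"],s["contact_force"],s["finger_gap"])
im=eyes.grab_frame("wrist")[:,:,::-1]
cv2.imwrite("pics/w8.png",im)
cv2.imwrite("pics/w8z.png",cv2.resize(im[120:260,130:330],None,fx=4,fy=4,interpolation=cv2.INTER_CUBIC))
E
```

```text
[ 0.49931704 -0.0654237   0.10403048] [ 7.77580461e-01  6.28782945e-01 -5.61493811e-04 -5.64934338e-04] [-5.13357667  0.54147886  6.29376735] 0.15465966769843278
```

View pics/w8z.png

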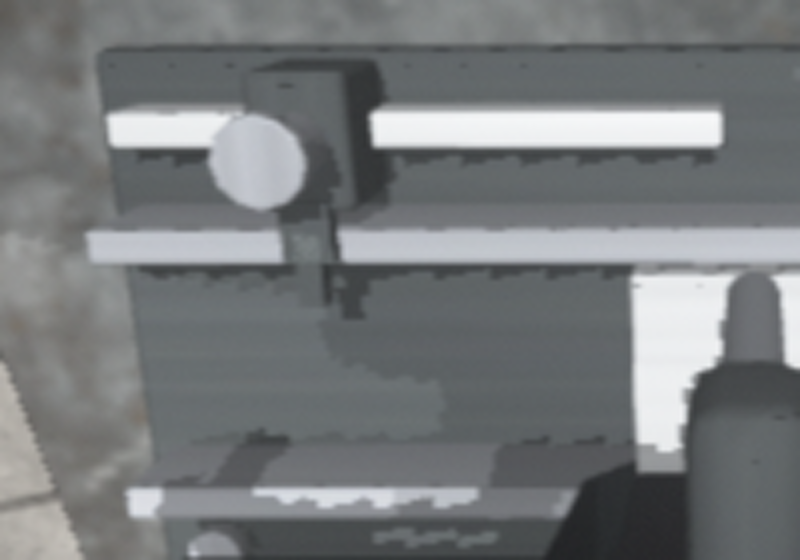

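```bash
python3 - <<'E'
from h import *
T=wT([0.49931704,-0.0654237,0.10403048],[0.777580461,0.628782945,-.00056,-.00056])
w=lambda x,y,z: feed(ray(cw,T,(x/4+130-.375,y/4+120-.375),z)).round(4)
print(w(632,290,.028),w(635,400,.028),w(313,300,.031),w(325,300,.031),w(300,300,.031))
a=cv2.imread("pics/w8.png")[165:205,185:235]
a=cv2.convertScaleAbs(cv2.resize(a,None,fx=14,fy=14,interpolation=cv2.INTER_CUBIC),alpha=3,beta=-200)
cv2.imwrite("pics/w8y.png",a)
E
```

```text
[-0.1132  0.0175] [-0.1132 -0.0014] [-0.1638  0.0166] [-0.1619  0.0166] [-0.1659  0.0166]
```

View pics/w8y.png

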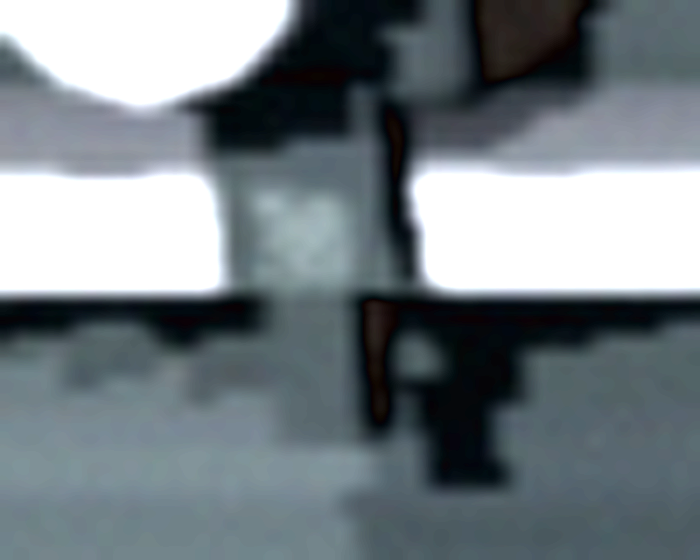

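Gripped (13.6 mm gap). The pointer tip is at about (208,195) and the edge at column 288, so the pull is about 50 mm. I'll pull most of it gently.

>>> step_arm(moves=[[-0.3,0.06,0,0,0,0,0],[-0.5,0.11,0,0,0,0,0],[-0.6,0.13,0,0,0,0,0],[-0.6,0.13,0,0,0,0,0],[-0.6,0.13,0,0,0,0,0]])

```text
time: 7.18
position: [0.4754, -0.0604, 0.1041]
tool_rot: [0.778, 0.629, 0.001, 0.002]
contact_force: [8.2, -1.3, -7.0]
finger_gap: 0.154
```

>>> step_arm(moves=[[-0.6,0.13,0,0,0,0,0],[-0.6,0.13,0,0,0,0,0],[-0.4,0.08,0,0,0,0,0],[0,0,0,0,0,0,0],[0,0,0,0,0,0,0]])

```text
time: 7.6
position: [0.4596, -0.057, 0.1041]
tool_rot: [0.778, 0.629, 0.002, 0.002]
contact_force: [9.6, -1.5, -8.5]
finger_gap: 0.151
```

```bash
python3 - <<'E'
from h import *
s=monitor.state();print(s["position"],s["tool_rot"],s["contact_force"],s["finger_gap"])
print(feed(s["position"]), feed(np.array([0.49931704,-0.0654237])))
im=eyes.grab_frame("wrist")[:,:,::-1]
cv2.imwrite("pics/w9.png",im)
cv2.imwrite("pics/w9z.png",cv2.resize(im[140:260,220:370],None,fx=5,fy=5,interpolation=cv2.INTER_CUBIC))
E
```

```text
[ 0.45958635 -0.05704461  0.10406527] [0.77780367 0.62850219 0.00152419 0.00203144] [ 9.57884651 -1.5375341  -8.50839041] 0.15057153328107845
[-0.13438906  0.00090506] [-0.09378464  0.00104041]
```

View pics/w9.png

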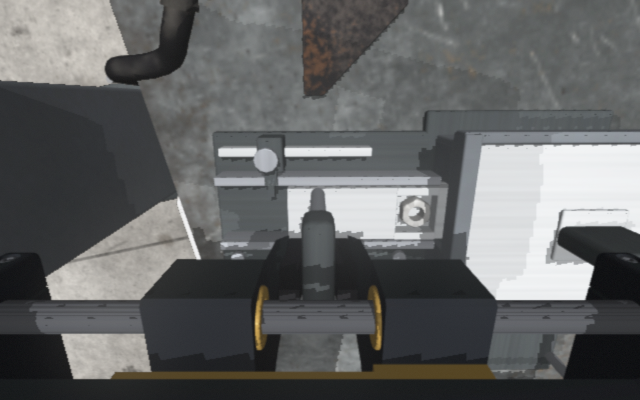

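View pics/w9z.png

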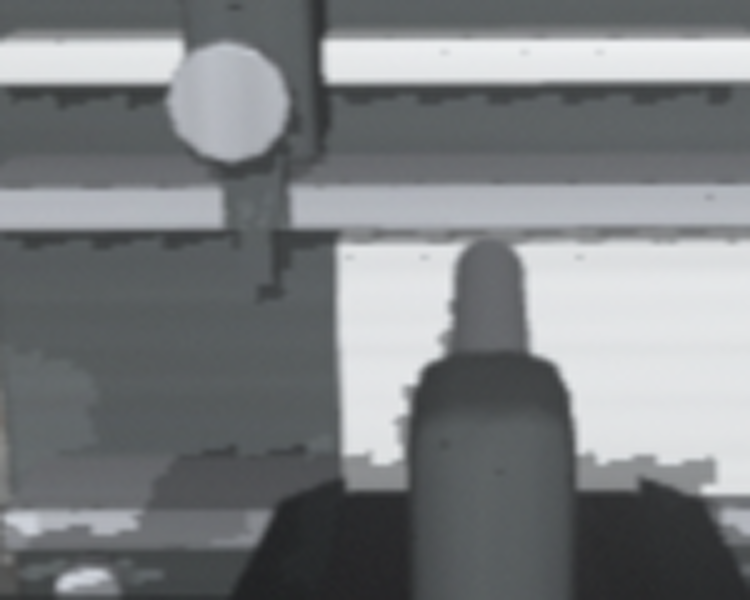

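The nut is in its pocket at (415,212). Edge at column 287.6, pointer just left of it. Enhanced zoom on the tip:

```bash
cat > tip.py <<'E'
from h import *
import sys
def enh(f,o,x0,y0,w=50,h=40):
    a=cv2.imread(f)[y0:y0+h,x0:x0+w]
    a=cv2.convertScaleAbs(cv2.resize(a,None,fx=14,fy=14,interpolation=cv2.INTER_CUBIC),alpha=3,beta=-200)
    cv2.imwrite(o,a)
E
python3 - <<'E'
from tip import *
enh("pics/w9.png","pics/w9y.png",245,168)
T=wT([0.45958635,-0.05704461,0.10406527],[0.77780367,0.62850219,0.00152419,0.00203144])
print(feed(ray(cw,T,(287.3,190),.028)))
E
```

```text
[-0.15349818  0.01881329]
```

View pics/w9y.png

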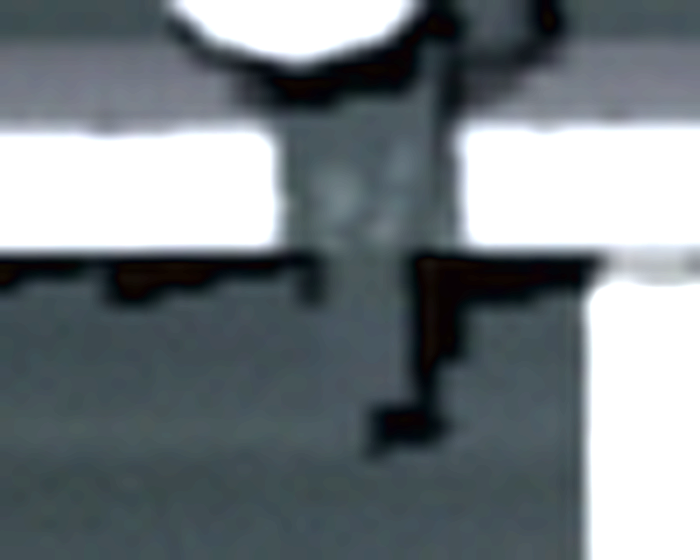

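```bash
python3 - <<'E'
from tip import *
T=wT([0.45958635,-0.05704461,0.10406527],[0.77780367,0.62850219,0.00152419,0.00203144])
for c in (269.2,271.4,274.2): print(c,feed(ray(cw,T,(c,196.6),.031)))
print(feed(ray(cw,T,(286.4,196),.028)))
E
```

```text
269.2 [-0.16486699  0.01529641]
271.4 [-0.16346561  0.01529467]
274.2 [-0.1616819   0.01529245]
[-0.15418997  0.01478492]
```

>>> step_arm(moves=[[-0.4,0.09,0,0,0,0,0],[-0.3,0.06,0,0,0,0,0],[0,0,0,0,0,0,0],[0,0,0,0,0,0,0]])

```text
time: 7.98
position: [0.4528, -0.0556, 0.1041]
tool_rot: [0.778, 0.628, 0.002, 0.002]
contact_force: [9.9, -1.3, -9.5]
finger_gap: 0.156
```

```bash
cat > look.py <<'E'
from tip import *
n=sys.argv[1]
s=monitor.state();print(list(s["position"]),list(s["tool_rot"]),s["contact_force"],s["finger_gap"],s["time"])
im=eyes.grab_frame("wrist")[:,:,::-1]
cv2.imwrite(f"pics/{n}.png",im)
enh(f"pics/{n}.png",f"pics/{n}y.png",255,168)
T=wT(s["position"],s["tool_rot"])
f=lambda u,v,z: feed(ray(cw,T,(255+u/14-.46,168+v/14-.46),z)).round(5)
g=cv2.cvtColor(im,cv2.COLOR_BGR2GRAY)
for v in (190,198,204,208,212,216,220):
    row=g[v].astype(float); e=[u for u in range(260,305) if row[u]<155<=row[u+1]]
    print(v,[ (round(u+(155-row[u])/(row[u+1]-row[u]),2), feed(ray(cw,T,(u+(155-row[u])/(row[u+1]-row[u]),v),.028)).round(4)) for u in e])
for a in sys.argv[2:]:
    u,v=map(float,a.split(",")); print("tip",f(u,v,.031))
E
python3 look.py w10
```

```text
[np.float64(0.4528294482747651), np.float64(-0.05561912386874498), np.float64(0.1040883068962949)] [np.float64(0.7778241124219228), np.float64(0.6284759170055536), np.float64(0.0016503174772668193), np.float64(0.002224484502232765)] [ 9.85736331 -1.27380867 -9.51794305] 0.1562249435429176 7.9833
190 [(np.float64(286.81), array([-0.1607,  0.0188]))]
198 [(np.float64(286.88), array([-0.1608,  0.0134]))]
204 [(np.float64(286.81), array([-0.1609,  0.0093]))]
208 [(np.float64(286.88), array([-0.161 ,  0.0066]))]
212 [(np.float64(287.29), array([-0.1608,  0.0038]))]
216 [(np.float64(287.48), array([-0.1607,  0.001 ]))]
220 [(np.float64(287.62), array([-0.1607, -0.0018]))]
```

View pics/w10y.png

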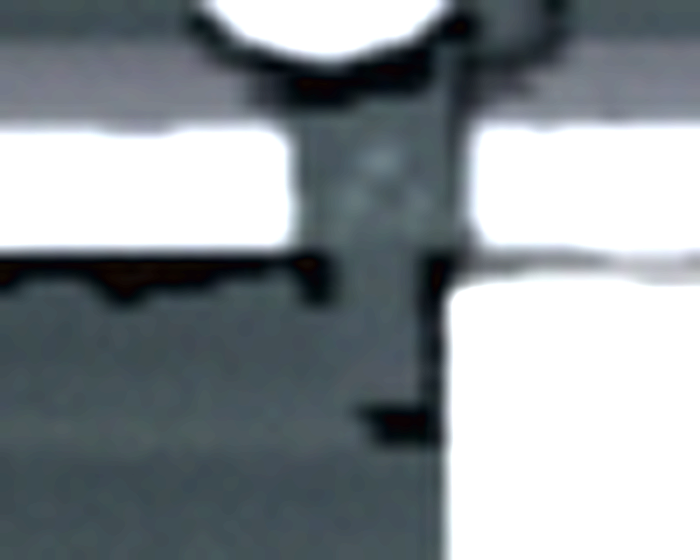

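```bash
python3 - <<'E'
from tip import *
T=wT([0.45282945,-0.05561912,0.10408831],[0.77782411,0.62847592,0.00165032,0.00222448])
f=lambda u,v,z: feed(ray(cw,T,(255+u/14-.46,168+v/14-.46),z)).round(5)
for u in (335,378,383,422): print(u,f(u,400,.031))
E
```

```text
335 [-0.16582  0.01559]
378 [-0.16387  0.01558]
383 [-0.16364  0.01558]
422 [-0.16187  0.01558]
```

>>> step_arm(moves=[[-0.2,0.04,0,0,0,0,0],[-0.1,0.03,0,0,0,0,0],[0,0,0,0,0,0,0],[0,0,0,0,0,0,0]])

```text
time: 8.37
position: [0.45, -0.055, 0.1041]
tool_rot: [0.778, 0.628, 0.002, 0.002]
contact_force: [10.3, -1.6, -9.3]
finger_gap: 0.152
```

```bash
python3 look.py w11
```

```text
[np.float64(0.4499956818331125), np.float64(-0.05503402384087681), np.float64(0.10409818573069982)] [np.float64(0.7778098748033255), np.float64(0.6284930059460567), np.float64(0.0016728873003185143), np.float64(0.0023540567974200213)] [10.28352017 -1.56969081 -9.31538898] 0.152198951489832 8.3667
190 [(np.float64(290.28), array([-0.1613,  0.0187]))]
198 [(np.float64(286.96), array([-0.1636,  0.0134]))]
204 [(np.float64(286.83), array([-0.1638,  0.0093]))]
208 [(np.float64(286.86), array([-0.1639,  0.0065]))]
212 [(np.float64(287.23), array([-0.1637,  0.0038]))]
216 [(np.float64(287.4), array([-0.1637,  0.001 ]))]
220 [(np.float64(287.62), array([-0.1636, -0.0019]))]
```

View pics/w11y.png

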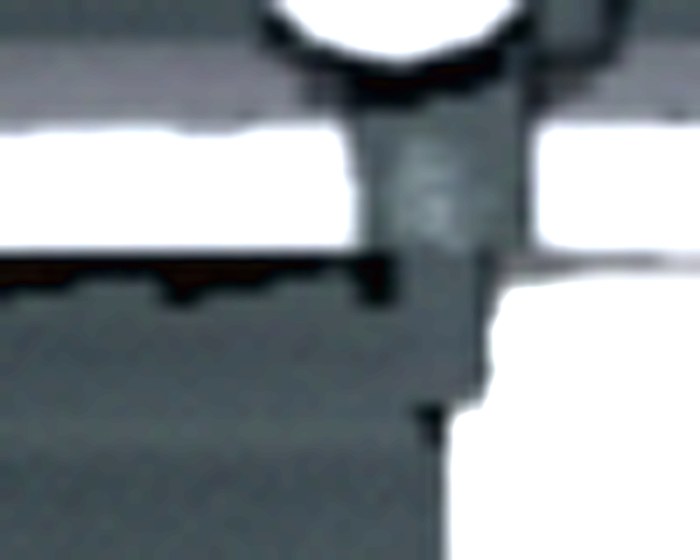

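The edge appears within about 0.5 mm of the pointer's middle, but the pointer's left side is lost in the dark background. I'll pull a few mm further for a silhouette on the bright slide, then return.

>>> step_arm(moves=[[-0.3,0.06,0,0,0,0,0],[-0.2,0.04,0,0,0,0,0],[0,0,0,0,0,0,0],[0,0,0,0,0,0,0]])

```text
time: 8.75
position: [0.4451, -0.054, 0.1041]
tool_rot: [0.778, 0.628, 0.002, 0.002]
contact_force: [11.0, -0.9, -9.4]
finger_gap: 0.161
```

```bash
python3 look.py w12
```

```text
[np.float64(0.44506262689311543), np.float64(-0.05396416631673475), np.float64(0.10409611683640684)] [np.float64(0.7778183930210291), np.float64(0.6284819121118195), np.float64(0.0018032999946141135), np.float64(0.0024045239829732093)] [11.04118902 -0.93207045 -9.40694802] 0.16092538351313104 8.75
190 [(np.float64(286.62), array([-0.1687,  0.0188])), (np.float64(298.24), array([-0.1612,  0.0188]))]
198 [(np.float64(286.83), array([-0.1687,  0.0134]))]
204 [(np.float64(286.82), array([-0.1688,  0.0093]))]
208 [(np.float64(286.88), array([-0.1689,  0.0066]))]
212 [(np.float64(287.22), array([-0.1687,  0.0038]))]
216 [(np.float64(287.4), array([-0.1687,  0.001 ]))]
220 [(np.float64(287.59), array([-0.1686, -0.0018]))]
```

View pics/w12y.png

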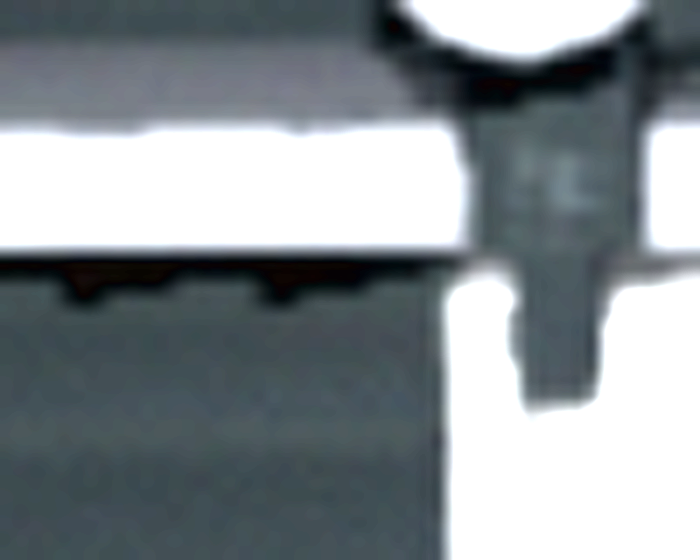

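```bash
python3 - <<'E'
from tip import *
g=cv2.cvtColor(cv2.imread("pics/w12.png"),cv2.COLOR_BGR2GRAY).astype(float)
T=wT([0.44506263,-0.05396417,0.10409612],[0.77781839,0.62848191,0.0018033,0.00240452])
for v in (190,192,194,195,196):
    r0=g[v]; a=[u+(155-r0[u])/(r0[u+1]-r0[u]) for u in range(287,305) if (r0[u]-155)*(r0[u+1]-155)<0]
    print(v,np.round(a,2),[feed(ray(cw,T,(u,v),z))[0].round(4) for u in a for z in(.031,.028)], g[v,286:302].astype(int))
E
```

```text
190 [290.61 298.24] [np.float64(-0.1659), np.float64(-0.1661), np.float64(-0.1611), np.float64(-0.1612)] [116 179 219 223 191 132 100  95  96  96  95  98 141 199 222 224]
192 [290.53 297.74] [np.float64(-0.166), np.float64(-0.1662), np.float64(-0.1614), np.float64(-0.1616)] [112 171 214 219 184 129 101  96  95  95  94  99 175 219 222 221]
194 [291.29 297.66] [np.float64(-0.1655), np.float64(-0.1658), np.float64(-0.1615), np.float64(-0.1617)] [104 167 215 223 219 173 110  96  96  95  95 105 181 222 225 225]
195 [291.36 297.51] [np.float64(-0.1655), np.float64(-0.1657), np.float64(-0.1616), np.float64(-0.1618)] [103 167 217 225 222 179 113  97  97  96  98 120 188 224 227 226]
196 [291.46 297.24] [np.float64(-0.1655), np.float64(-0.1657), np.float64(-0.1618), np.float64(-0.162)] [103 168 218 226 224 183 122 108 110 111 114 141 199 225 228 228]
```

The tip's middle is at x = -163.6 mm and the edge is at -168.7 mm, so I return 5 mm.

>>> step_arm(moves=[[0.3,-0.06,0,0,0,0,0],[0.2,-0.05,0,0,0,0,0],[0,0,0,0,0,0,0],[0,0,0,0,0,0,0],[0,0,0,0,0,0,0]])

```text
time: 9.22
position: [0.4503, -0.0551, 0.1041]
tool_rot: [0.778, 0.628, 0.002, 0.002]
contact_force: [11.7, -1.0, -10.2]
finger_gap: 0.156
```

```bash
python3 look.py w13; python3 - <<'E'
from h import *
for n in("top","scene"):cv2.imwrite(f"pics/{n}13.png",eyes.grab_frame(n)[:,:,::-1])
E
```

```text
[np.float64(0.4502601916766989), np.float64(-0.055082312276479715), np.float64(0.10408353016211042)] [np.float64(0.7778435916674521), np.float64(0.6284502610357867), np.float64(0.0019062384345165356), np.float64(0.002445927423297629)] [ 11.68220171  -0.96641897 -10.24956926] 0.1563421045487209 9.2167
190 [(np.float64(290.18), array([-0.1611,  0.0188]))]
198 [(np.float64(286.95), array([-0.1633,  0.0134]))]
204 [(np.float64(286.79), array([-0.1635,  0.0093]))]
208 [(np.float64(286.87), array([-0.1636,  0.0066]))]
212 [(np.float64(287.04), array([-0.1635,  0.0038]))]
216 [(np.float64(287.3), array([-0.1634,  0.001 ]))]
220 [(np.float64(287.58), array([-0.1633, -0.0018]))]
```

View pics/w13.png

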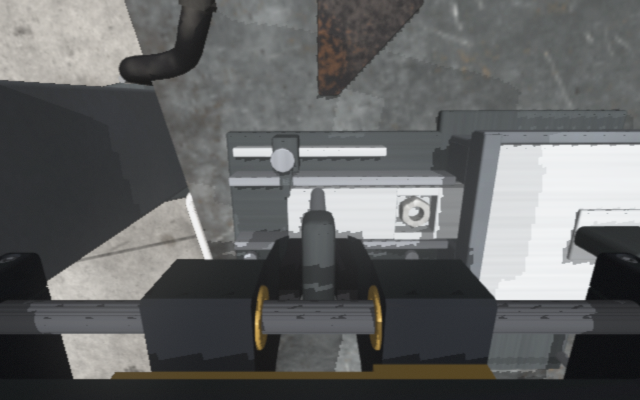

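View pics/top13.png

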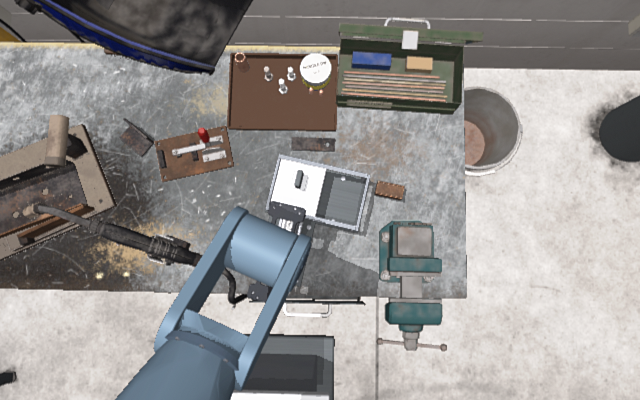

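The edge is at -163.4 mm against the tip at -163.6 mm. The nut is in the pocket at (415,212), the cover is shut in the top view, and the tube and flat bar haven't moved. Handing in.

```bash
python3 - <<'E'
from workcell import r, monitor
print(r.finish_job()); s=monitor.state(); print(s["time"],s["position"],s["finger_gap"])
E
```

```text
the job is handed in; nothing more can be done
None
the job is handed in; nothing more can be done
```

The feeder is presenting its nut, and I handed the job in at about 9.4 s of the 43 s allowed, still gripping the handle.

- **Cover:** I pushed the tab with shut fingers until the cover stopped moving against its end stop, with the force rising to about 17 N. The last top view shows it still shut.
- **Slide:** I gripped the handle (about 13.6 mm gap) and pulled the slide out about 50 mm. I went 5 mm past the pointer on purpose, so its tip showed clearly against the bright slide, then came back. The last wrist picture puts the front edge at x = -163.4 mm in the feeder's frame, against -163.6 mm for the middle of the tip. Both come from the same camera, so their difference is good to about 0.5 mm.
- **Nut:** It is still in its pocket in the last wrist picture.
- **Loose steel:** The box tube and flat bar look unmoved in the last top view. The arm hides the gusset there; the wrist pictures show it lying left of the slide, but I didn't measure it again.

Nothing failed. After the grip a steady vertical force of about 10 N remained on the wrist, well under the limit. The state could not be read after hand-in, so the final second is unchecked.

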